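Push the vial train home and bolt it in

TASK

Load the vial carriers: with the fingertips, push on the back of the last of the four carriers standing in the rail, so that the row slides along together as one train, gently, until the first carrier is fully home against the end stop and no gaps are left. Then push the tab of the retaining bolt so that the bolt slides fully in across the rail behind the last carrier. Push only: do not grip or lift anything, touch no carrier of the row but the last, and leave the other things on the bench where they are.

Things in the scene. Friction and masses are not known exactly. Their poses are not given: they have to be found in the camera images.
- rail: Fixed straight aluminium channel, open-topped, 370 mm long, 47 mm wide; the carriers stand in it. Origin: on the bench under its centre line; x runs along the channel towards the end stop, z up. It runs from x = -175 mm to +195 mm. Channel floor 10 mm above the bench, walls 4 mm thick, 39 mm apart, tops 24 mm above the bench.
- stop_unit: Dark steel stop unit, fixed on the rail at a place that varies along it: end stop block across the channel (55 mm high, with a 65 mm high screw head), side bar, bolt guide. Origin: on the bench under the channel's centre line; axes parallel to the rail's, y to the side away from the bolt. Stop face at its x = +140 mm. Grey bolt guide at x -30 to +4, y -36 to -72 mm, 45 mm high.
- stop_face (a point): Centre of the face of the end stop, which the first carrier must touch: a black rubber buffer pad 36 mm wide, 13 to 47 mm above the bench, before the steel block. It gives up to 4 mm (6 N per mm, strongly damped) and eases back when let go. The point is the unpressed face: on the channel's centre line, 30 mm above the bench, looking along the rail's -x.
- bolt (a joint): Travel (m) of the flat steel retaining bolt, level across the channel at stop unit x = -13 mm, moving to +y: 0 = out, 0.040 = fully in, against its own stop. Starts 0 to 6 mm in, about 2 N friction, stays where left. Bar 8 mm wide, 30 to 40 mm above the bench; tip 34 mm short of the centre line when out, 6 mm past it when in. Passes 5 mm behind a row that is home.
- bolt_tab (a point): Centre of the outer face (looks to the stop unit's -y) of the bolt's upright steel push tab: 40 mm wide along the rail, 6 mm thick, 12 to 72 mm above the bench, this point 45 mm. At stop unit y = -116 mm when out, -76 mm when in. Push it to +y, towards the rail.
- carrier1: The first (nearest the end stop) carrier of the row: white block 36 x 36 mm, 40 mm high, with an amber vial (23 mm across, black cap) fixed in its top, 74 mm high in all, 60 to 130 g. Origin: centre of its underside, on the channel floor; x along the rail. Flat end faces 18 mm before and behind the origin. The four touch at the start. Home at stop unit x = +122 mm.
- carrier2: The second carrier of the row: white block 36 x 36 mm, 40 mm high, with an amber vial (23 mm across, black cap) fixed in its top, 74 mm high in all, 60 to 130 g. Origin: centre of its underside, on the channel floor; x along the rail. Flat end faces 18 mm before and behind the origin. The four touch at the start. Home at stop unit x = +86 mm.
- carrier3: The third carrier of the row: white block 36 x 36 mm, 40 mm high, with an amber vial (23 mm across, black cap) fixed in its top, 74 mm high in all, 60 to 130 g. Origin: centre of its underside, on the channel floor; x along the rail. Flat end faces 18 mm before and behind the origin. The four touch at the start. Home at stop unit x = +50 mm.
- carrier4: The fourth and last (farthest from the end stop) carrier of the row: white block 36 x 36 mm, 40 mm high, with an amber vial (23 mm across, black cap) fixed in its top, 74 mm high in all, 60 to 130 g. Origin: centre of its underside, on the channel floor; x along the rail. Flat end faces 18 mm before and behind the origin. The four touch at the start. Home at stop unit x = +14 mm.
- spare_carrier: Spare empty vial carrier (36 x 36 x 40 mm white block with a dark hole on top) standing on the bench beside the rail; not part of the row. Origin: centre of its underside.
- loose_vial: Small amber vial, 22 mm across, 45 mm tall, standing on the bench beside the rail; leave alone. Origin: centre of its underside.
- petri_dish: Closed clear petri dish, 90 mm across, 16 mm high, on the bench; leave alone. Origin: centre of its underside.
- small_beaker: Open glass beaker, 60 mm across, 70 mm tall, on the bench on the bolt's side of the rail, near the end stop; leave alone. Origin: centre of its underside.
- spatula: Flat steel lab spatula, 120 mm long, 13 mm wide, 5 mm thick, lying on the bench on the bolt's side, near the rail's open end; leave alone. Origin: under its middle.
- wash_bottle: White plastic bottle, 68 mm across, 170 mm tall; leave alone. Origin: centre of its underside.
- reagent_bottle: Amber glass bottle, 68 mm across, 140 mm tall; leave alone. Origin: centre of its underside.
There are look-alikes about, which are no part of the job. What is shaped like the carrier3 but red is not meant. Several things look just like the stop_unit: the one meant starts farthest to the robot's left.

How it is judged:
On the way, in this order (a step that is already met when the one before it is completed fails the run):
1. the whole row is home against the end stop, the bolt still out (x of carrier1 in the frame of stop_unit above 0.119 m and x of carrier2 in the frame of stop_unit above 0.0825 m and x of carrier3 in the frame of stop_unit above 0.046 m and x of carrier4 in the frame of stop_unit above 0.01 m and z of each of carrier1, carrier2, carrier3, carrier4 in the frame of rail below 0.014 m and angle between each of carrier1, carrier2, carrier3, carrier4's own z axis and vertical below 0.1 rad and value of joint bolt below 0.015 m), for 0.2 s.
2. the bolt is pushed in behind the row (value of joint bolt above 0.034 m), for 0.2 s.
At the end, for the whole second after the job is handed in: All four carriers stand upright on the channel floor, at rest, the first within 3 mm of touching the end stop and the others within 4 mm of their places in the closed row; the bolt is at least 34 mm of its 40 mm in (x of carrier1 in the frame of stop_unit above 0.119 m and x of carrier2 in the frame of stop_unit above 0.0825 m and x of carrier3 in the frame of stop_unit above 0.046 m and x of carrier4 in the frame of stop_unit above 0.01 m and z of each of carrier1, carrier2, carrier3, carrier4 in the frame of rail below 0.014 m and angle between each of carrier1, carrier2, carrier3, carrier4's own z axis and vertical below 0.1 rad and value of joint bolt above 0.034 m and linear speed of each of carrier1, carrier2, carrier3, carrier4 below 0.01 m/s).
It fails at once if a carrier is lifted off the channel floor or tipped (z of any of carrier1, carrier2, carrier3, carrier4 in the frame of rail above 0.02 m or angle between any of carrier1, carrier2, carrier3, carrier4's own z axis and vertical above 0.3 rad).
It fails at once if the robot pushes on a carrier other than the last one (contact force between any of the arm, the fingers and carrier1 above 2 N or contact force between any of the arm, the fingers and carrier2 above 2 N or contact force between any of the arm, the fingers and carrier3 above 2 N).
It fails at once if the row comes apart: gaps of more than 15 mm in all (horizontal distance between carrier1 and carrier4 above 0.1236 m).
It fails at once if the row is rammed into the end stop (more than 60 N) (contact force between carrier1 and stop_unit above 60 N).
It fails at once if a bystander is disturbed (moved more than 25 mm) (distance of any of spare_carrier, loose_vial, petri_dish, small_beaker, spatula, wash_bottle, reagent_bottle from where it was at the start of the episode above 0.025 m).
It also fails if it takes over 48 s, if anything falls off the work surface, if the arm or the gripper's body presses on something with over 40 N, if the wrist force passes 120 N, or if a joint passes its speed limit or range.

ROBOT

A 6-joint arm with a two-finger parallel gripper is mounted at the origin on the work surface. World frame = base frame: x ahead of the robot, y to its left, z up, the work surface at z = 0. Lengths are in m, angles in rad, forces in N, time in s.
With the tool pointing down it reaches from about 0.35 to 0.925 m from the base axis. Payload 6.4 kg.
Tool frame: the origin (TCP) lies on the centre line of the jaws, within the pads' length; the fingertips stand 11 mm ahead of it and the grasp point (between the pads) lies 8 mm behind it (bot.finger_overhang is the distance from the TCP to the fingertips, in m); z points along the fingers, y is the direction in which the jaws open and shut (so a half turn about z gives the same grasp; the last joint's range is limited). The gripper opens to 94 mm and grips with 3 to 60 N. Pads are 16 mm wide; open, the fingers measure 119 mm over their backs; the gripper's body (75 mm by 177 mm) begins 78 mm behind the grasp point.
Start: joints at [0.966, 0.245, 1.558, -0, 1.339, -0.174], TCP at [0.271, 0.591, 0.216] pointing down, gripper open.
Joint ranges: [-3.13, 3.13], [-1.02, 2.26], [0.13, 2.54], [-0.95, 4.09], [0.21, 2.88], [-2.74, 2.74]. Speed limits (rad/s): [2.57, 2.57, 3.14, 3.14, 3.14, 3.14].

INTERFACE

Orientations are given as a unit quaternion [w, x, y, z].
In Python, from plant import bot gives the robot as it stands.
- The arm moves only by the shell command python3 -m pendant 'ROWS' [FORCE]. ROWS is text: rows parted by semicolons, each of 5 numbers parted by spaces: the opening, from -1 (shut) to 1 (fully open), so that 0 is half open, then the shift along the world's x, y, z in mm, then the turn about the world's z in rad. In form: gripper tx ty tz roll; .... A call has 1 to 12 rows; each row shifts and turns the commanded pose from where the row before left it; what a row does not reach is not made up. A row lasts 1/8 s, in which the tool goes at most 62.5 mm and 10.7 degrees, less where a joint would pass 70% of its speed; a pose out of reach is approached as far as the arm can. A call with a gripper value outside its range is refused whole. The fingers move at their own pace and stop on an object; FORCE is the grip in N (left out, the last holds). Time passes only in rows, so rows that do not move let the fingers close. It gives the time, the measured TCP pose, the force and the opening at its end, in the units of the state.
- bot.sense(): the state, without advancing time (a new reading comes with each control period).
- bot.snapshot(name): name is "scene" or "top" or "wrist"; returns (picture, depth): 480x640x3 uint8, red, green, blue; 480x640 float32, m along the optical axis (not along the pixel's ray), 0 where there is no reading.
- bot.get_calibration(name): a dict with "mtx" (3x3 intrinsics, pixels), "origin" and "attitude" of the camera in the world; the wrist camera has in their place "T_tool_cam" (4x4, takes a point from camera to tool coordinates, whose origin is the TCP and whose axes are the flange's). Camera axes: x right, y up, looking along -z (the intrinsics and any distortion apply to the point x, -y, -z); pixel columns grow to the right and rows downward; lengths in m; the calibration is good to about 2 mm. A picture is of the moment at which its call begins: read the wrist's pose just before it. get_calibration takes no time and is no camera call.
- bot.sign_off(): hands the job in, once; it reports no verdict.
The state is a dict: "t": time; "joint_positions": joint angles; "joint_vel": joint speeds; "tau": joint torques, N m; "position": TCP position; "orientation": TCP orientation; "contact_force": force on the tool from outside, world axes, zero at the start; "moment": the same for the moment, N m; "finger_gap": opening from 0.0 (shut) to 1.0 (fully open).
Only numpy, scipy, OpenCV 4.12 (cv2) and the standard library are available. Lean on these libraries where they do the work, as an engineer would, in place of code of your own. Each camera call takes 0.05 s, during which the arm holds its last target. There are 200 camera calls.

## Working session

There is one attempt and no reset: what is moved stays moved. The work goes in short steps, Python scripts to look and compute and a shell command to move; the robot and the scene stay as the last step left them, time stands still between calls to the robot, and variables do not carry over. Pictures are saved under pics/ and viewed, about 8 in all and at most 12, crops included, and the job is handed in when it is done.

```bash
ls; mkdir -p pics; python3 - <<'E'
from plant import bot
import cv2, numpy as np
print(bot.sense())
for n in ("scene","top"):
    p,d=bot.snapshot(n); cv2.imwrite(f"pics/{n}0.png",p[...,::-1]); np.savez(f"pics/{n}0.npz",p=p,d=d)
    c=bot.get_calibration(n); print(n,c)
print(bot.get_calibration("wrist"))
E
```

```text
pics
{'t': 0.0, 'joint_positions': array([ 9.65930717e-01,  2.45780530e-01,  1.55902064e+00,  5.25204749e-06,
        1.33867746e+00, -1.74096006e-01]), 'joint_vel': array([ 0.00011469,  0.00063027, -0.00102687,  0.00162203,  0.00078869,
       -0.00110708]), 'tau': array([ 5.45545336e-04, -4.15805984e+01, -3.14616859e+01,  6.85899518e-02,
        3.28597985e-02, -1.22592537e-04]), 'position': array([0.27107647, 0.59013832, 0.21536323]), 'orientation': array([-3.60422880e-04,  2.13723852e-01,  9.76893661e-01, -8.71391498e-04]), 'contact_force': array([-0.59039894,  0.02112525,  0.01629386]), 'moment': array([-0.05202951, -0.03466252, -0.00662744]), 'finger_gap': 0.9994762482852534}
scene {'mtx': array([[497.32689462,   0.        , 323.55233913],
       [  0.        , 497.32689462, 235.80097941],
       [  0.        ,   0.        ,   1.        ]]), 'origin': array([ 1.23431447, -0.65276324,  0.731671  ]), 'attitude': array([0.79659599, 0.42935659, 0.20657346, 0.37204188])}
top {'mtx': array([[603.31101942,   0.        , 326.24638065],
       [  0.        , 603.31101942, 243.65876374],
       [  0.        ,   0.        ,   1.        ]]), 'origin': array([0.18084205, 0.00519182, 1.3110249 ]), 'attitude': array([ 0.71906876,  0.07252974, -0.07157575, -0.68742743])}
{'mtx': array([[370.18347115,   0.        , 323.66608039],
       [  0.        , 370.18347115, 243.67680261],
       [  0.        ,   0.        ,   1.        ]]), 'T_tool_cam': array([[-3.96709485e-04,  9.62903315e-01,  2.69846344e-01,
         7.87635654e-02],
       [ 9.99999823e-01,  2.62202357e-04,  5.34503799e-04,
        -1.83789653e-04],
       [ 4.43921132e-04,  2.69846508e-01, -9.62903248e-01,
        -1.67522339e-01],
       [ 0.00000000e+00,  0.00000000e+00,  0.00000000e+00,
         1.00000000e+00]])}
```

View pics/top0.png

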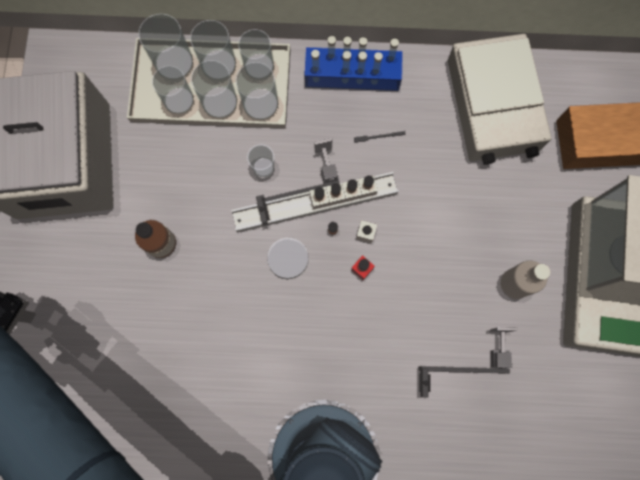

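View pics/scene0.png

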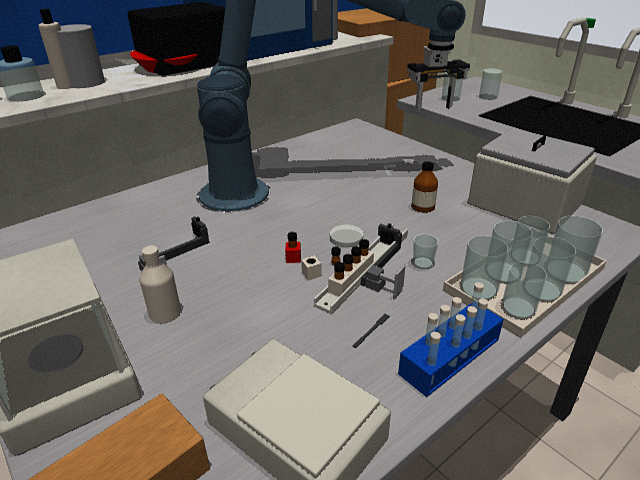

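The top view shows the rail from (235,217) to (397,183), the end stop at (263,210), the row at about x 313–375, the bolt guide at (329,172) and the tab at (323,147). The other stop unit, at (425–510, 340–390), is on the robot's right, so it is the decoy.

```bash
cat > h.py <<'E'
import numpy as np, cv2
from scipy.spatial.transform import Rotation as R
from plant import bot
def cam(n, s=None):
    c=bot.get_calibration(n)
    if n=="wrist":
        T=np.eye(4); q=s["orientation"]; T[:3,:3]=R.from_quat(q[[1,2,3,0]]).as_matrix(); T[:3,3]=s["position"]
        T=T@c["T_tool_cam"]; return c["mtx"],T[:3,:3],T[:3,3]
    q=np.array(c["attitude"]); return c["mtx"],R.from_quat(q[[1,2,3,0]]).as_matrix(),np.array(c["origin"])
def ray(C,uv):
    K,Rm,o=C; d=np.array([(uv[0]-K[0,2])/K[0,0],-(uv[1]-K[1,2])/K[1,1],-1.]); return o,Rm@d
def onz(C,uv,z):
    o,d=ray(C,uv); return o+d*(z-o[2])/d[2]
def cloud(C,d):
    K,Rm,o=C; v,u=np.mgrid[:480,:640]; p=np.stack([(u-K[0,2])/K[0,0]*d,-(v-K[1,2])/K[1,1]*d,-d],-1); return p@Rm.T+o
def proj(C,P):
    K,Rm,o=C; q=(np.atleast_2d(P)-o)@Rm; return np.c_[K[0,2]-K[0,0]*q[:,0]/q[:,2], K[1,2]+K[1,1]*q[:,1]/q[:,2]]
E
python3 - <<'E'
from h import *
C=cam("top"); f=np.load("pics/top0.npz"); P=cloud(C,f["d"])
for uv,z in [((235,219),.024),((397,184),.024),((263,210),.055),((323,147),.072),((329,172),.045),((312,200),.05),((375,187),.05),((319,194),.084),((369,182),.084)]:
    print(uv,onz(C,uv,z).round(3),P[uv[1],uv[0]].round(3))
c=f["p"][130:240,220:410]; cv2.imwrite("pics/crop0.png",cv2.resize(c,None,fx=4,fy=4,interpolation=cv2.INTER_CUBIC)[...,::-1])
# rail: channel wall/floor pixels bright & height
z=P[...,2]; m=(z>.012)&(z<.032); m[:130]=0;m[240:]=0;m[:,:225]=0;m[:,405:]=0
m&=(f["p"].min(-1)>150)
q=P[m]; print(m.sum()); r=cv2.minAreaRect((q[:,:2]*1000).astype(np.float32)); print(r)
E
```

```text
(235, 219) [0.493 0.216 0.024] [0.496 0.218 0.012]
(397, 184) [ 0.59  -0.138  0.024] [ 0.598 -0.141 -0.001]
(263, 210) [0.508 0.152 0.055] [0.51  0.153 0.05 ]
(323, 147) [0.651 0.029 0.072] [0.664 0.03  0.038]
(329, 172) [0.604 0.014 0.045] [0.606 0.014 0.039]
(312, 200) [0.537 0.048 0.05 ] [0.537 0.048 0.051]
(375, 187) [ 0.572 -0.088  0.05 ] [ 0.573 -0.088  0.049]
(319, 194) [0.541 0.033 0.084] [0.542 0.033 0.082]
(369, 182) [ 0.572 -0.072  0.084] [ 0.572 -0.072  0.084]
626
((503.8497619628906, 29.88494873046875), (133.4759521484375, 368.95758056640625), 16.44325065612793)
```

View pics/crop0.png

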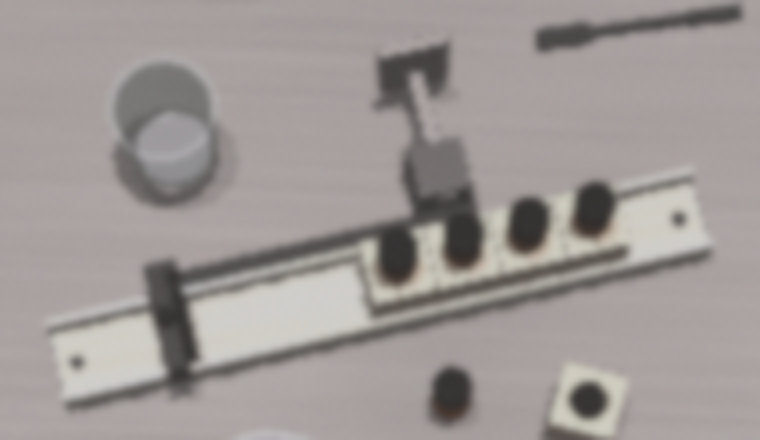

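The crop shows the four caps lying between the guide and the open end. The stop block is at crop (175,325), and the free channel ahead of the row is about 100 mm. The measured points fit the given sizes: cap spacing 109 mm against 108, and the row's direction agrees with the rail's. Next I go above the row for a close look, with the fingers shut and tool x along the rail.

```bash
python3 -m pendant '-1 24 -51 12 -0.071; -1 24 -51 12 -0.071; -1 24 -51 12 -0.071; -1 24 -51 12 -0.071; -1 24 -51 12 -0.071; -1 24 -51 5 -0.071; -1 24 -51 0 -0.071; -1 24 -51 0 -0.071; -1 24 -51 0 -0.071; -1 24 -51 0 -0.071; -1 24 -51 0 -0.071; -1 21 -49 0 -0.072'
python3 -m pendant '-1 0 0 0 0; -1 0 0 0 0; -1 0 0 0 0'
python3 - <<'E'
from h import *
s=bot.sense(); p,d=bot.snapshot("wrist"); np.savez("pics/w1.npz",p=p,d=d,s=s); cv2.imwrite("pics/w1.png",p[...,::-1])
print(s["t"],s["position"],s["orientation"],s["finger_gap"],s["joint_positions"].round(2))
E
```

```text
t: 1.6
position: [0.5568, -0.0212, 0.281]
orientation: [-0.0, 0.6, 0.8, -0.0]
contact_force: [0.1, 0.8, 1.1]
finger_gap: 0.005
t: 1.98
position: [0.556, -0.0181, 0.2814]
orientation: [-0.0, 0.598, 0.802, 0.0]
contact_force: [-0.2, 0.2, -0.2]
finger_gap: 0.004
1.975 [ 0.55600747 -0.01811615  0.28136792] [-1.50572765e-04  5.97934976e-01  8.01544597e-01  1.25480563e-05] 0.004321229572488761 [-0.24 -0.02  1.73  0.    1.43 -0.53]
```

View pics/w1.png

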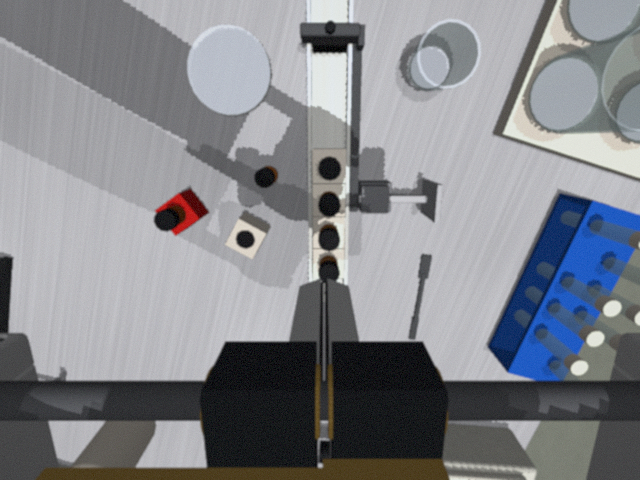

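The wrist view has the rail running vertically at column ~330, with the stop pad's edge at about (330,50). The caps are at (329,168), (329,204), (329,237) and (329,268), the guide at (374,195) and the tab at (430,200).

```bash
python3 - <<'E'
from h import *
f=np.load("pics/w1.npz",allow_pickle=True); s=f["s"].item(); C=cam("wrist",s); p=f["p"]; P=cloud(C,f["d"]); z=P[...,2]
print("bench z",np.median(z[100:130,150:170]))
print("tool x ang",np.degrees(np.arctan2(*R.from_quat(s["orientation"][[1,2,3,0]]).as_matrix()[:2,0][::-1])))
# rail outer edge lines from bright pixels rows 60..145
L=[];Rr=[]
for v in list(range(0,20))+list(range(60,145)):
    w=np.where(p[v,290:372].min(-1)>195)[0]+290
    if len(w): L.append((v,w.min()));Rr.append((v,w.max()))
L=np.array(L);Rr=np.array(Rr)
for E in (L,Rr):
    k=np.polyfit(E[:,0],E[:,1],1); k=np.polyfit(*(E[abs(np.polyval(k,E[:,0])-E[:,1])<2]).T,1)
    a,b=[onz(C,(np.polyval(k,v),v),.024) for v in (10,145)]; d=(a-b)[:2]; print("edge",a.round(4),b.round(4),np.degrees(np.arctan2(d[1],d[0])).round(2))
# caps
m=(z>.078)&(z<.09); m[:140]=0;m[285:]=0;m[:,:300]=0;m[:,360:]=0
n,lab,st,ce=cv2.connectedComponentsWithStats(m.astype(np.uint8))
for i in range(1,n):
    if st[i,4]>30: print("cap",ce[i].round(1),onz(C,ce[i],.084).round(4),P[lab==i].mean(0).round(4),st[i,4])
u=np.array([np.cos(np.radians(106.44)),np.sin(np.radians(106.44))]); v_=np.array([-u[1],u[0]])
def box(name,m):
    q=P[m]; S=q[:,:2]@u; Y=q[:,:2]@v_; print(name,len(q),"s",np.percentile(S,[2,50,98]).round(4),"y",np.percentile(Y,[2,50,98]).round(4),"z",np.percentile(q[:,2],[2,98]).round(3))
def reg(a,b,c,d,zl,zh):
    m=(z>zl)&(z<zh); k=np.zeros_like(m); k[a:b,c:d]=1; return m&k
box("stop top",reg(10,60,295,370,.049,.060)); box("guide top",reg(170,220,355,392,.04,.05)); box("tab",reg(165,230,410,450,.06,.08)); box("block tops",reg(140,265,300,360,.046,.053)); box("spat",reg(250,345,400,440,.003,.01))
# carrier block tops by brightness extents
for (a,b) in [((330,50),.047),((330,48),.055)]: q=onz(C,a,b); print(a,q.round(4),"s",q[:2]@u)
E
```

```text
bench z -0.0008149059848469309
tool x ang 106.55571001915033
edge [0.4649 0.169  0.024 ] [0.5497 0.0563 0.024 ] 126.94
edge [0.5257 0.187  0.024 ] [0.5761 0.0641 0.024 ] 112.3
cap [329. 168.] [0.5457 0.0334 0.084 ] [0.5458 0.0334 0.0832] 430
cap [328.8 204.8] [ 0.5559 -0.001   0.084 ] [ 0.5559 -0.0012  0.0832] 402
cap [328.5 239.5] [ 0.5659 -0.0353  0.084 ] [ 0.5659 -0.0355  0.0831] 383
cap [328.2 271.7] [ 0.5756 -0.0688  0.084 ] [ 0.5757 -0.0691  0.0831] 330
stop top 787 s [-0.0002  0.0047  0.0112] y [-0.5605 -0.5317 -0.5058] z [0.049 0.056]
guide top 746 s [-0.173  -0.1586 -0.1444] y [-0.598  -0.5836 -0.569 ] z [0.042 0.046]
tab 339 s [-0.1782 -0.158  -0.1392] y [-0.6482 -0.6439 -0.6422] z [0.061 0.073]
block tops 2332 s [-0.2285 -0.1601 -0.1063] y [-0.5503 -0.5315 -0.5152] z [0.048 0.051]
spat 441 s [-0.3508 -0.2851 -0.2369] y [-0.6615 -0.6521 -0.6441] z [0.003 0.006]
(330, 50) [0.515  0.1405 0.047 ] s -0.011041480912116
(330, 48) [0.5149 0.1405 0.055 ] s -0.010994786685485706
```

All of it is consistent: caps at 84 mm, spacing 35.7 mm, guide top at 45 mm, and the tab's outer face at unit y −115.5 mm, so the bolt is about out. With s along the rail, the stop face is at −5.5 mm, the rear of carrier4 at −247 mm, and the travel needed is about 97 mm. I go down into the channel behind carrier4.

```bash
python3 -m pendant '-1 16 -47 0 0; -1 16 -47 -40 0; -1 0 0 -50 0; -1 0 0 -50 0; -1 0 0 -40 0; -1 0 0 0 0; -1 0 0 0 0' && python3 -m pendant '-1 0 0 -25 0; -1 0 0 -25 0; -1 0 0 -12 0; -1 0 0 -12 0; -1 0 0 0 0; -1 0 0 0 0'
python3 - <<'E'
from h import *
s=bot.sense(); p,d=bot.snapshot("wrist"); np.savez("pics/w2.npz",p=p,d=d,s=s); cv2.imwrite("pics/w2.png",p[...,::-1])
u=np.array([-.2830,.9591]); v=np.array([-.9591,-.2830]); q=s["position"]; print(q,"s",q[:2]@u,"y",q[:2]@v)
E
```

```text
t: 2.9
position: [0.5893, -0.1123, 0.1043]
orientation: [0.001, 0.598, 0.801, 0.0]
contact_force: [-1.0, 0.4, 0.4]
finger_gap: 0.006
t: 3.65
position: [0.5888, -0.1127, 0.0291]
orientation: [0.001, 0.599, 0.801, 0.0]
contact_force: [-0.4, -0.1, -0.2]
finger_gap: 0.004
[ 0.58878711 -0.11270229  0.029105  ] s -0.274719517429707 y -0.5328109719388994
```

View pics/w2.png

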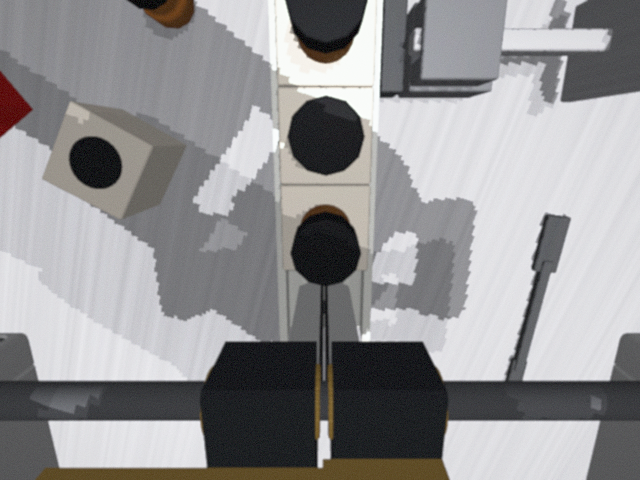

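The wrist view shows the fingers (324,310) in the channel, centred behind carrier4 (cap at 326,248), with nothing else in the way. I push gently at 40 mm/s.

```bash
python3 -m pendant '-1 -1.4 4.8 0 0; -1 -1.4 4.8 0 0; -1 -1.4 4.8 0 0; -1 -1.4 4.8 0 0; -1 -1.4 4.8 0 0; -1 -1.4 4.8 0 0; -1 -1.4 4.8 0 0; -1 -1.4 4.8 0 0; -1 -1.4 4.8 0 0; -1 -1.4 4.8 0 0; -1 -1.4 4.8 0 0; -1 -1.4 4.8 0 0'
python3 -m pendant '-1 -1.4 4.8 0 0; -1 -1.4 4.8 0 0; -1 -1.4 4.8 0 0; -1 -1.4 4.8 0 0; -1 -1.4 4.8 0 0; -1 -1.4 4.8 0 0; -1 -1.4 4.8 0 0; -1 -1.1 3.8 0 0; -1 -0.6 1.9 0 0; -1 0 0 0 0'
python3 - <<'E'
from h import *
s=bot.sense(); p,d=bot.snapshot("wrist"); np.savez("pics/w3.npz",p=p,d=d,s=s); cv2.imwrite("pics/w3.png",p[...,::-1])
u=np.array([-.2830,.9591]); v=np.array([-.9591,-.2830]); q=s["position"]; print(q,"s",q[:2]@u,"y",q[:2]@v,s["contact_force"])
E
```

```text
t: 5.2
position: [0.5713, -0.0546, 0.0283]
orientation: [0.0, 0.599, 0.801, 0.0]
contact_force: [0.7, -0.6, 0.6]
finger_gap: 0.003
t: 6.45
position: [0.5596, -0.0152, 0.0281]
orientation: [-0.0, 0.599, 0.801, 0.0]
contact_force: [-0.3, -0.8, -0.0]
finger_gap: 0.002
[ 0.55958993 -0.01516898  0.02807685] s -0.17291251710878963 y -0.5324098833574 [-0.26516077 -0.81954359 -0.04933467]
```

View pics/w3.png

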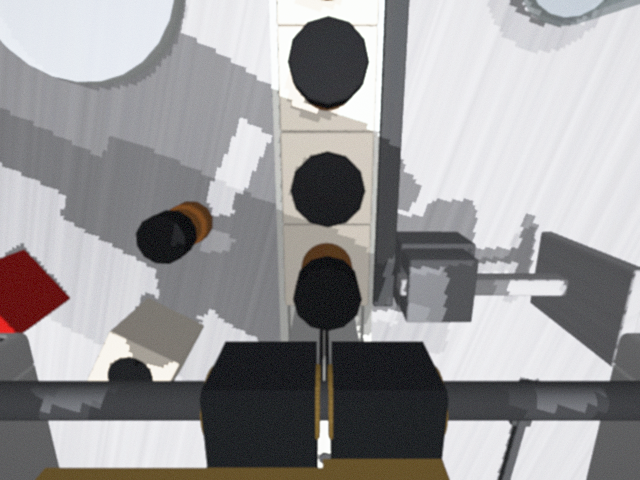

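The row is closed up and in contact, with the caps at (328,61), (327,190) and (327,295) and no gaps. About 15 mm is left, so I slow down and watch the force.

```bash
python3 -m pendant '-1 -0.7 2.4 0 0; -1 -0.7 2.4 0 0; -1 -0.7 2.4 0 0; -1 -0.4 1.4 0 0; -1 -0.3 1 0 0; -1 -0.3 1 0 0;-1 0 0 0 0'
python3 - <<'E'
from h import *
s=bot.sense(); u=np.array([-.2830,.9591]); q=s["position"]; print("s",q[:2]@u,"F",s["contact_force"][:2]@u)
p,d=bot.snapshot("wrist"); C=cam("wrist",s); P=cloud(C,d); z=P[...,2]
m=(z>.078)&(z<.09)&(p.max(-1)<70); m[:,:270]=0; m[:,385:]=0; m[345:]=0
n,lab,st,ce=cv2.connectedComponentsWithStats(m.astype(np.uint8))
for i in range(1,n):
    if st[i,4]>300: print(ce[i].round(),st[i,:4],"s",(onz(C,ce[i],.084)[:2]@u).round(4))
E
python3 -m pendant '-1 -0.3 1 0 0;-1 -0.3 1 0 0;-1 0 0 0 0'
```

```text
t: 7.38
position: [0.5566, -0.0048, 0.0282]
orientation: [-0.0, 0.599, 0.801, 0.0]
contact_force: [-0.1, -0.7, -0.3]
finger_gap: 0.006
s -0.16213509753293034 F -0.6525734557811567
[328.  62.] [289  18  79  89] s -0.0629
[328. 189.] [292 153  72  73] s -0.0979
[327. 296.] [294 262  67  69] s -0.1328
t: 7.8
position: [0.5561, -0.0029, 0.0283]
orientation: [0.0, 0.599, 0.801, 0.0]
contact_force: [0.2, -0.6, -0.7]
finger_gap: 0.007
```

```bash
for i in 1; do python3 -m pendant '-1 -0.3 1 0 0;-1 -0.3 1 0 0;-1 0 0 0 0'; done
```

```text
t: 8.18
position: [0.5559, -0.0016, 0.0284]
orientation: [0.001, 0.599, 0.801, -0.0]
contact_force: [1.0, -5.1, -0.3]
finger_gap: 0.001
```

```bash
python3 -m pendant '-1 -0.3 1 0 0;-1 -0.3 1 0 0;-1 0 0 0 0'
```

```text
t: 8.55
position: [0.5559, -0.0007, 0.0288]
orientation: [0.002, 0.598, 0.801, -0.001]
contact_force: [1.1, -8.6, -1.1]
finger_gap: 0.007
```

The force has risen to 8.7 N, which is the pad at about 1.4 mm of give. I hold briefly, ease back slowly, and check before the bolt.

```bash
python3 -m pendant '-1 0 0 0 0;-1 0 0 0 0; -1 0.3 -1 0 0; -1 0.3 -1 0 0; -1 0.3 -1 0 0; -1 0.6 -1.9 0 0; -1 1.1 -3.8 0 0; -1 2 -6.7 0 0; -1 2.8 -9.6 0 0; -1 0 0 10 0; -1 0 0 50 0; -1 0 0 50 0'
python3 -m pendant '-1 0 0 50 0; -1 0 0 50 0; -1 0 0 0 0;-1 0 0 0 0;-1 0 0 0 0'
python3 - <<'E'
from h import *
s=bot.sense(); u=np.array([-.2830,.9591]);v_=np.array([-.9591,-.2830]); q=s["position"]; print(q,"s",q[:2]@u,"y",q[:2]@v_)
p,d=bot.snapshot("wrist"); cv2.imwrite("pics/w4.png",p[...,::-1]); C=cam("wrist",s); P=cloud(C,d); z=P[...,2]
m=(z>.078)&(z<.09)&(p.max(-1)<70); m[:,:290]=0; m[:,365:]=0; m[330:]=0
n,lab,st,ce=cv2.connectedComponentsWithStats(m.astype(np.uint8))
for i in range(1,n):
    if st[i,4]>100: w=onz(C,ce[i],.084)[:2]; print(ce[i].round(),st[i,:4],"s",(w@u).round(4),"y",(w@v_).round(4))
S=P[...,:2]@u;Y=P[...,:2]@v_
for nm,m in [("tab",(z>.06)&(z<.08)&(Y<-.60)&(Y>-.68)&(S>-.2)&(S<-.12)),("guide",(z>.041)&(z<.049)&(Y<-.567)&(Y>-.607)&(S>-.18)&(S<-.135)),("stop",(z>.051)&(z<.058)&(abs(Y+.5327)<.03)&(S>-.012)&(S<.02))]:
    print(nm,m.sum(),np.percentile(S[m],[2,98]).round(4),np.percentile(Y[m],[2,98]).round(4))
E
```

```text
t: 10.05
position: [0.562, -0.0239, 0.1398]
orientation: [-0.0, 0.599, 0.801, -0.0]
contact_force: [0.9, -1.1, 0.3]
finger_gap: 0.004
t: 10.68
position: [0.5613, -0.0237, 0.2363]
orientation: [-0.002, 0.599, 0.801, -0.001]
contact_force: [0.3, -0.0, -0.3]
finger_gap: 0.008
[ 0.56126712 -0.02367945  0.23630738] s -0.18154955565689265 y -0.5316100134097036
[327.  35.] [314  18  27  34] s -0.0245 y -0.5335
[327.  85.] [315  71  25  30] s -0.0606 y -0.5334
[327. 131.] [314 118  26  27] s -0.0959 y -0.5333
[326. 174.] [314 162  25  26] s -0.1312 y -0.5331
tab 450 [-0.1778 -0.1392] [-0.6482 -0.6422]
guide 942 [-0.1731 -0.1441] [-0.5979 -0.5692]
stop 875 [-0.0001  0.0091] [-0.561  -0.5052]
```

View pics/w4.png

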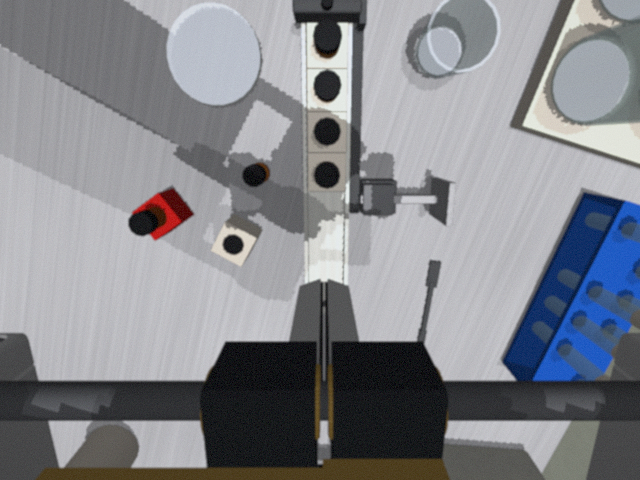

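The row is home: caps at (327,35), (327,85), (327,131) and (326,174), carrier4 at s −131.2 mm against −131.5 expected, and the bolt still out. Before placing the fingers outside the tab I check what tall things stand in the gripper body's footprint.

```bash
python3 - <<'E'
from h import *
u=np.array([-.2830,.9591]);v_=np.array([-.9591,-.2830])
for n in ("top","scene"):
    f=np.load(f"pics/{n}0.npz"); P=cloud(cam(n),f["d"]); z=P[...,2];S=P[...,:2]@u;Y=P[...,:2]@v_
    for h in (.02,.06,.1,.12):
        m=(z>h)&(z<.3)&(Y>-.80)&(Y<-.655)&(S>-.28)&(S<-.03); print(n,h,m.sum(), Y[m].max().round(3) if m.any() else "", (S[m].min().round(3),S[m].max().round(3)) if m.any() else "")
E
```

```text
top 0.02 1070 -0.655 (np.float64(-0.28), np.float64(-0.03))
top 0.06 560 -0.656 (np.float64(-0.28), np.float64(-0.03))
top 0.1 237 -0.751 (np.float64(-0.28), np.float64(-0.03))
top 0.12 87 -0.751 (np.float64(-0.279), np.float64(-0.03))
scene 0.02 1119 -0.655 (np.float64(-0.28), np.float64(-0.03))
scene 0.06 642 -0.655 (np.float64(-0.28), np.float64(-0.03))
scene 0.1 291 -0.751 (np.float64(-0.28), np.float64(-0.03))
scene 0.12 107 -0.751 (np.float64(-0.28), np.float64(-0.03))
```

Glass stands taller than 120 mm beyond y −751 mm, and the long side of the body would come close to it. I therefore turn the tool by +90°, so the body's 75 mm side lies across and the camera stays on the rail side.

```bash
python3 -m pendant '-1 15 7 0 0.1745; -1 15 7 0 0.1745; -1 15 7 0 0.1745; -1 15 7 0 0.1745; -1 15 7 0 0.1745; -1 15 7 0 0.1745; -1 15 7 0 0.1745; -1 15 7 0 0.1745; -1 16 8 0 0.1745; -1 0 0 0 0; -1 0 0 0 0' && python3 -m pendant '-1 0 0 -50 0; -1 0 0 -50 0; -1 0 0 0 0; -1 0 0 0 0'
python3 - <<'E'
from h import *
s=bot.sense(); u=np.array([-.2830,.9591]);v_=np.array([-.9591,-.2830]); q=s["position"]; print(q,"s",q[:2]@u,"y",q[:2]@v_)
p,d=bot.snapshot("wrist"); cv2.imwrite("pics/w5.png",p[...,::-1])
x=R.from_quat(s["orientation"][[1,2,3,0]]).as_matrix()[:2,0]; print(np.degrees(np.arctan2(x[1],x[0]))%360)
C=cam("wrist",s); P=cloud(C,d); z=P[...,2];S=P[...,:2]@u;Y=P[...,:2]@v_
m=(z>.06)&(z<.08)&(Y<-.60)&(Y>-.665)&(S>-.2)&(S<-.12); print(m.sum(),np.percentile(S[m],[2,98]).round(4),np.percentile(Y[m],[2,98]).round(4))
E
```

```text
t: 12.1
position: [0.6976, 0.0399, 0.2373]
orientation: [-0.001, -0.142, 0.99, 0.0]
contact_force: [-0.6, 0.1, -0.7]
finger_gap: 0.006
t: 12.6
position: [0.6992, 0.0398, 0.1405]
orientation: [0.001, -0.142, 0.99, -0.0]
contact_force: [0.9, 1.6, 1.2]
finger_gap: 0.006
[0.69922275 0.0397566  0.14052845] s -0.1597494868644285 y -0.6818756591284038
196.3727988496495
725 [-0.1784 -0.1403] [-0.6482 -0.6425]
```

View pics/w5.png

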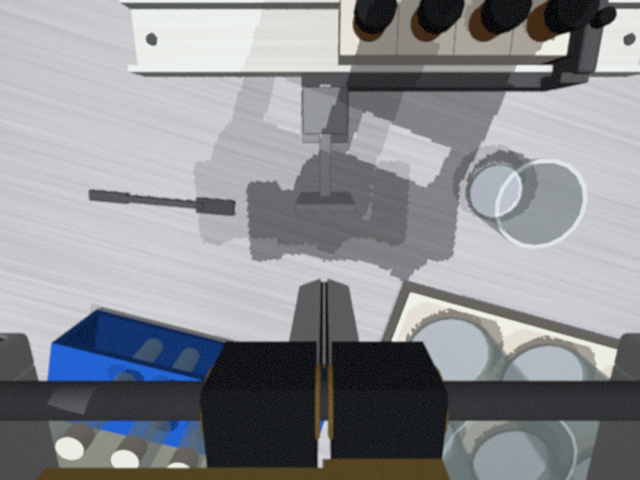

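The fingers stand outside the tab (325,200), centred on it within about 1 mm. The beaker, rack and tray are clear of the fingers' path. I go down and push the bolt in.

```bash
python3 -m pendant '-1 0 0 -40 0; -1 0 0 -36 0; -1 0 0 -20 0; -1 0 0 0 0' && python3 -m pendant '-1 -4.8 -1.4 0 0; -1 -4.8 -1.4 0 0; -1 -4.8 -1.4 0 0; -1 -4.8 -1.4 0 0; -1 -4.8 -1.4 0 0; -1 -4.8 -1.4 0 0; -1 -4.8 -1.4 0 0; -1 -4.8 -1.4 0 0; -1 -4.8 -1.4 0 0; -1 -4.8 -1.4 0 0; -1 0 0 0 0' && python3 - <<'E'
from h import *
s=bot.sense(); u=np.array([-.2830,.9591]);v_=np.array([-.9591,-.2830]); q=s["position"]; print(q,"s",q[:2]@u,"y",q[:2]@v_,"F",s["contact_force"][:2]@v_)
E
```

```text
t: 13.15
position: [0.6983, 0.04, 0.0423]
orientation: [-0.0, -0.143, 0.99, 0.0]
contact_force: [-0.1, -0.4, 0.3]
finger_gap: 0.004
t: 14.52
position: [0.6496, 0.0259, 0.0421]
orientation: [-0.001, -0.143, 0.99, -0.0]
contact_force: [0.1, 0.2, 0.5]
finger_gap: 0.006
[0.64964294 0.02587781 0.04209257] s -0.1590295483985498 y -0.6303959644486946 F -0.1497019728901986
```

```bash
python3 -m pendant '-1 -2.4 -0.7 0 0; -1 -2.4 -0.7 0 0; -1 -2.4 -0.7 0 0; -1 -1 -0.3 0 0; -1 -1 -0.3 0 0; -1 0 0 0 0' && python3 - <<'E'
from h import *
s=bot.sense(); u=np.array([-.2830,.9591]);v_=np.array([-.9591,-.2830]); q=s["position"]; print(q,"s",q[:2]@u,"y",q[:2]@v_,"F",s["contact_force"][:2]@v_)
p,d=bot.snapshot("wrist"); cv2.imwrite("pics/w6.png",p[...,::-1])
C=cam("wrist",s); P=cloud(C,d); z=P[...,2];S=P[...,:2]@u;Y=P[...,:2]@v_
m=(z>.06)&(z<.08)&(Y<-.59)&(Y>-.665)&(S>-.2)&(S<-.12); print(m.sum(),np.percentile(S[m],[2,98]).round(4),np.percentile(Y[m],[2,98]).round(4))
E
```

```text
t: 15.28
position: [0.6409, 0.0233, 0.0421]
orientation: [-0.0, -0.143, 0.99, -0.0]
contact_force: [1.3, 0.1, -1.2]
finger_gap: 0.003
[0.64088639 0.02330406 0.0421146 ] s -0.15901992642680784 y -0.6212691799662408 F -1.2920211781651303
2921 [-0.1778 -0.1403] [-0.6127 -0.6049]
```

View pics/w6.png

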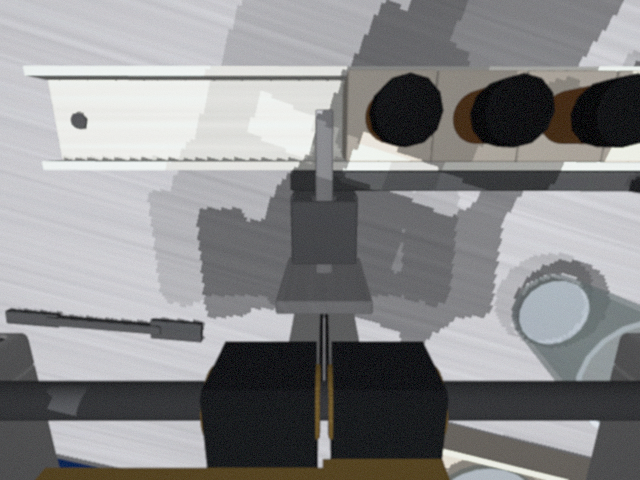

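The bolt bar (324,110–200) now crosses the channel just behind carrier4, with about 37 mm of travel. I push on gently to its stop.

```bash
python3 -m pendant '-1 -1 -0.3 0 0; -1 -1 -0.3 0 0; -1 -1 -0.3 0 0; -1 0 0 0 0'
```

```text
t: 15.82
position: [0.6386, 0.0226, 0.0422]
orientation: [0.001, -0.143, 0.99, 0.0]
contact_force: [5.1, 1.2, -3.3]
finger_gap: 0.006
```

```bash
python3 -m pendant '-1 -1 -0.3 0 0; -1 0 0 0 0'
```

```text
t: 16.08
position: [0.6386, 0.0226, 0.0424]
orientation: [0.002, -0.143, 0.99, 0.0]
contact_force: [8.6, 2.1, -6.5]
finger_gap: 0.006
```

The bolt is against its own stop: the force rises to 9 N and the position no longer moves. I back off, rise and check.

```bash
python3 -m pendant '-1 2 0.6 0 0; -1 4.8 1.4 0 0; -1 9.6 2.8 0 0; -1 9.6 2.8 0 0; -1 0 0 40 0; -1 0 0 50 0; -1 0 0 50 0; -1 0 0 50 0; -1 0 0 0 0; -1 0 0 0 0; -1 0 0 0 0'
python3 - <<'E'
from h import *
s=bot.sense(); u=np.array([-.2830,.9591]);v_=np.array([-.9591,-.2830])
p,d=bot.snapshot("wrist"); cv2.imwrite("pics/w7.png",p[...,::-1])
C=cam("wrist",s); P=cloud(C,d); z=P[...,2];S=P[...,:2]@u;Y=P[...,:2]@v_
m=(z>.06)&(z<.08)&(Y<-.59)&(Y>-.665)&(S>-.2)&(S<-.12); print("tab y",np.percentile(Y[m],[2,98]).round(4), "start -.6482 -.6425")
m=(z>.078)&(z<.09)&(p.max(-1)<70)&(abs(Y+.533)<.02)&(S<-.01)
n,lab,st,ce=cv2.connectedComponentsWithStats(m.astype(np.uint8))
for i in range(1,n):
    if st[i,4]>100: print("cap s",(onz(C,ce[i],.084)[:2]@u).round(4),P[lab==i].mean(0)[2].round(4))
E
```

```text
t: 17.45
position: [0.6621, 0.0299, 0.2298]
orientation: [-0.002, -0.143, 0.99, 0.001]
contact_force: [-0.5, -0.2, -0.9]
finger_gap: 0.002
tab y [-0.6082 -0.6028] start -.6482 -.6425
cap s -0.132 0.0831
cap s -0.0969 0.0831
cap s -0.0614 0.0829
cap s -0.0254 0.0829
```

View pics/w7.png

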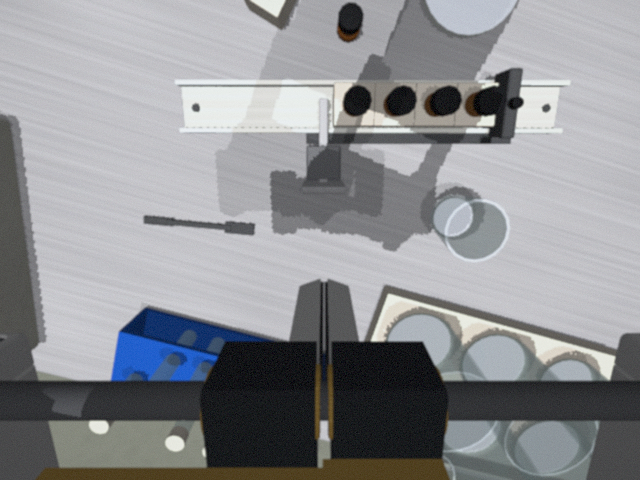

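The final view shows the bolt (322,120) fully across behind carrier4 (357,100), with 40 mm of travel. The row is closed up to the stop (508,103), and the bystanders in view have not moved.

```bash
python3 -c "
from plant import bot
print(bot.sign_off())"
```

```text
the job is handed in; nothing more can be done
None
```

The four carriers are home against the end stop and the bolt is fully in behind the last one. I handed the job in at about 17.5 s of the 48 s allowed. I pushed the row by the back of carrier4 only, with shut fingers, until the stop pad answered with about 8.7 N. I then withdrew, turned the tool a quarter turn and pushed the tab until the bolt met its own stop at about 9 N.

**Row:** the last check put carrier4 at s −132.0 mm against −131.5 mm expected (s is the position along the rail). The caps are 35 to 36 mm apart, so there are no gaps. The expected home positions come from my own camera estimate, good to about 2 mm. The contact force at the pad is the stronger evidence that the row is home.

**Bolt:** the tab moved 40.0 mm between its start and end positions.

**Carriers and bystanders:** the carriers stand level, with cap tops at 83 mm in the wrist view (84 mm nominal). The bystanders in the last view look undisturbed. The two bottles were not in it; the arm's path stayed clear of them. No check failed or disagreed.

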